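# Hang the scrap strainers on the drying hook by size

## Task

The largest drain strainer already hangs on the hook. Hang the other two looped strainers in front of it on the same hook by their loop handles, the larger first and then the smaller, so that the three hang freely one before the other from the post outwards in order of size. Leave room on the prong for the next and leave the largest hanging where it belongs, at the back.

Things in the scene. Friction and masses are not known exactly. Their poses are not given: they have to be found in the camera images.
- hook: Fixed steel stand: foot 120 x 140 x 12 mm, 22 mm post, one level round prong 10 mm thick, its upper side 220 mm above the table; nothing on the stand is higher but the tip. Origin: on the table at the post's axis, z up. The prong points along the stand's own -x: straight to 195 mm from the post's axis, then kinked up, ending at 218 mm and 13 mm above the prong's upper side.
- large: Strainer like the medium one but 160 mm wide and 70 mm high; same depth, same loop, axes and origin, which is 140 mm above its bottom. 0.45 kg. Already hangs by its loop on the prong, about 40 mm out from the post's axis, its width across the prong.
- medium: Steel slotted box on the table, 40 mm deep (x), 120 wide (y), 60 high, 0.3 kg. Over it an upright strap loop in the y-z plane: outside 50 wide, inside 40, strap 14 (x) by 5 mm, gabled top; its sides are upright from 4 to 58 mm above the rim, to be pinched together along y. Origin: underside of the loop's peak, 70 mm above the rim, 130 above the bottom, 6 below the top. x runs through the loop.
- small: Strainer like the medium one but 80 mm wide and 50 mm high; same depth, same loop, axes and origin, which is 120 mm above its bottom. 0.2 kg. Stands upright on the table. (A low steel pan without a loop is no strainer.)

How it is judged (in metres and radians):
On the way, in this order (a step that is already met when the one before it is completed fails the run):
1. the medium strainer hangs on the prong in front of the largest, let go, while the small one is not yet on it (x of medium in the frame of hook between -0.15 and -0.065 m and y of medium in the frame of hook between -0.02 and 0.02 m and z of medium in the frame of hook between 0.2 and 0.232 m and angle between medium's own z axis and vertical below 0.35 rad and contact force between the fingers and medium below 0.3 N and not (x of small in the frame of hook between -0.2 and -0.115 m and y of small in the frame of hook between -0.02 and 0.02 m and z of small in the frame of hook between 0.2 and 0.232 m and angle between small's own z axis and vertical below 0.35 rad)), for 0.2 s.
2. the small strainer hangs on the prong in front of the medium one, let go (x of small in the frame of hook between -0.2 and -0.115 m and y of small in the frame of hook between -0.02 and 0.02 m and z of small in the frame of hook between 0.2 and 0.232 m and angle between each of small, medium's own z axis and vertical below 0.35 rad and x of medium in the frame of hook between -0.15 and -0.065 m and y of medium in the frame of hook between -0.02 and 0.02 m and z of medium in the frame of hook between 0.2 and 0.232 m and contact force between the fingers and small below 0.3 N), for 0.2 s.
At the end, for the whole second after the job is handed in: All three hang at rest by their loops: loop peaks within 20 mm of the prong's line, 200-232 mm above the table, leaning under 20 degrees, at least 30 mm apart; along the prong from the post's axis the largest is at 12-85 mm, the medium at 65-150, the small at 115-200 (x of large in the frame of hook between -0.085 and -0.012 m and y of large in the frame of hook between -0.02 and 0.02 m and z of large in the frame of hook between 0.2 and 0.232 m and angle between each of large, medium, small's own z axis and vertical below 0.35 rad and x of medium in the frame of hook between -0.15 and -0.065 m and y of medium in the frame of hook between -0.02 and 0.02 m and z of medium in the frame of hook between 0.2 and 0.232 m and x of small in the frame of hook between -0.2 and -0.115 m and y of small in the frame of hook between -0.02 and 0.02 m and z of small in the frame of hook between 0.2 and 0.232 m and linear speed of each of large, medium, small below 0.05 m/s and distance between large and medium above 0.03 m and distance between medium and small above 0.03 m); the robot touches nothing.
It also fails if it takes over 67 s, if anything falls off the work surface, if the arm or the gripper's body presses on something with over 40 N, if the wrist force passes 120 N, or if a joint passes its speed limit or range.

## Robot

A 6-joint arm with a two-finger parallel gripper is mounted at the origin on the work surface. World frame = base frame: x ahead of the robot, y to its left, z up, the work surface at z = 0. Lengths are in m, angles in degrees, forces in N, time in s.
With the tool pointing down it reaches from about 0.35 to 0.875 m from the base axis. Payload 4.2 kg.
Tool frame: the origin (TCP) lies on the centre line of the jaws, within the pads' length; the fingertips stand 19 mm ahead of it and the grasp point (between the pads) is the TCP; z points along the fingers, y is the line along which they close (so a half turn about z gives the same grasp; the last joint's range is limited). The gripper opens to 87 mm and grips with 3 to 60 N. Pads are 19 mm wide; open, the fingers measure 117 mm over their backs; the gripper's body (75 mm by 190 mm) begins 51 mm behind the grasp point.
Start: joints at [-58.694, 22.042, 0.453, 0, -68.411, -14.817], TCP at [0.177, -0.599, 0.22] pointing down, gripper open.
Joint ranges: [-179.83, 179.83], [-69.29, 118.12], [-61.27, 80.66], [-181.25, 117.63], [-171.15, -9.14], [-177.46, 177.46]. Speed limits (degrees/s): [159.86, 159.86, 180, 180, 180, 180].

## Interface

Orientations are given as a 3x3 rotation matrix whose columns are the frame's x, y, z axes.
In Python, from station import sense, capture, finish_job, search_frame, masks_of gives the robot as it stands.
- The arm moves only by the tool drive_tool, never from a script. Its argument "rows" is a list of rows, each a list of 7 numbers: the opening in per cent of the stroke, from 0 (shut) to 100 (fully open), then the shift along the world's x, y, z in mm, then the turn, a rotation vector about the world's x, y, z in rad. In form: [[fingers, dx, dy, dz, wx, wy, wz], ...]. A call has 1 to 5 rows; each row shifts and turns the commanded pose from where the row before left it; what a row does not reach is not made up. A row lasts 1/12 s, in which the tool goes at most 41.7 mm and 7.16 degrees, less where a joint would pass 70% of its speed; a pose out of reach is approached as far as the arm can. A call is refused whole if a number of a shift passes 41.7 or a number of a turn 0.125, either way. A call with a gripper value outside its range is refused whole. The fingers move at their own pace and stop on an object; the grip force is fixed at half the most. Time passes only in rows, so rows that do not move let the fingers close. It gives the time, the measured TCP pose, the force, the opening and the grip force at its end, in the units of the state.
- sense(): the state, without advancing time (a new reading comes with each control period).
- capture(name): name is "side" or "top" or "wrist"; returns a dict with "frame" (480x640x3 uint8, red, green, blue), "z_map" (480x640 float32, m along the optical axis (not along the pixel's ray), 0 where there is no reading), "fx", "fy", "cx", "cy" (pixels), "distortion" ([k1, k2, p1, p2, k3] as OpenCV has them; the pictures are not rectified), "R" (3x3) and "t" (3): a world point X has camera coordinates R X + t; the wrist camera has in their place "T_tool_cam" (4x4, takes a point from camera to tool coordinates, whose origin is the TCP and whose axes are the flange's). Camera axes: x right, y down, z forward; pixel columns grow to the right and rows downward; lengths in m; the calibration is good to about 2 mm. A picture is of the moment at which its call begins: read the wrist's pose just before it.
- finish_job(): hands the job in; it is judged then, once.
Trained networks look in a picture, given as the dict that the camera call returned (one of the last four; its "shot" number tells which), for a name from the list of things; names that differ only in an ending like _2 or _b are one class to them, and where a whole thing is asked for, a point or a joint stands for the part that bears it (a point fixed in the world has none). Each returns a list of dicts, best first, with "p" (0 to 1); they miss things now and then, are a little off and sometimes report something else, mostly with a low value. They report only what shows in the picture. A call takes as long as a camera call.
- search_frame(label, picture): "xy" ([column, row] in pixels, amid what is visible of it).
- masks_of(label, picture): "region" (480x640 bool, what is visible of it) and "xy" ([column, row] in pixels, amid what is visible of it).
The state is a dict: "time_s": time; "joints": joint angles; "joint_velocities": joint speeds; "effort": joint torques, N m; "tcp_pos": TCP position; "ee_rot": TCP orientation; "wrist_force": force on the tool from outside, world axes, zero at the start; "moment": the same for the moment, N m; "gripper_width": opening from 0.0 (shut) to 1.0 (fully open); "gripper_force": force on a finger pad.
Only numpy, scipy, OpenCV 4.12 (cv2) and the standard library are available. Lean on these libraries where they do the work, as an engineer would, in place of code of your own. Each camera call takes 0.05 s, during which the arm holds its last target. There are 200 camera calls.

## Working session

There is one attempt and no reset: what is moved stays moved. The work goes in short steps, Python scripts to look and compute and a tool call to move; the robot and the scene stay as the last step left them, time stands still between calls to the robot, and variables do not carry over. Pictures are saved under pics/ and viewed, at most 10 in all, crops included, and the job is handed in when it is done.

Besides the shell and the picture viewer there is one more tool, called after "Emit:" as name([rows], argument=value, ...), one row to a line, values as JSON. drive_tool: Moves the arm, as the interface text tells. Its arguments: {"type":"object","properties":{"rows":{"type":"array"}},"required":["rows"]}

```bash
mkdir -p pics; cat > h.py <<'E'
import numpy as np, cv2
from station import sense, capture, finish_job, search_frame, masks_of
def world(c, mask, s=None):
    v,u=np.nonzero(mask & (c["z_map"]>0)); z=c["z_map"][v,u]
    K=np.array([[c["fx"],0,c["cx"]],[0,c["fy"],c["cy"]],[0,0,1.]])
    n=cv2.undistortPoints(np.stack([u,v],1).astype(float)[:,None],K,np.array(c["distortion"],float))[:,0]
    P=np.c_[n*z[:,None],z]
    if "R" in c: return (P-np.array(c["t"]))@np.array(c["R"])
    T=np.array(c["T_tool_cam"]); P=P@T[:3,:3].T+T[:3,3]
    return P@np.array(s["ee_rot"]).T+np.array(s["tcp_pos"])
def save(c,n): cv2.imwrite(f"pics/{n}.png",c["frame"][:,:,::-1])
E
cat > a.py <<'E'
from h import *
np.set_printoptions(precision=3,suppress=True)
s=sense();print(s)
ims=[]
for cam in ["top","side"]:
    c=capture(cam); ims.append(c["frame"])
    for l in ["hook","large","medium","small"]:
        for m in masks_of(l,c)[:2]:
            P=world(c,m["region"])
            print(cam,l,round(m["p"],2),np.round(m["xy"]),len(P))
            if len(P): print("  ",np.percentile(P,[2,50,98],axis=0).round(3).tolist())
    np.savez(cam,**{k:v for k,v in c.items()})
    save(c,cam)
E
python3 a.py
```

```text
{'time_s': 0.0, 'joints': array([-58.693,  22.089,   0.382,  -0.029, -68.412, -14.816]), 'joint_velocities': array([-0.037, -0.041,  0.071,  0.017,  0.018,  0.062]), 'effort': array([  0.001, -39.066,  18.741,   4.22 ,   0.011,  -0.   ]), 'tcp_pos': array([ 0.177, -0.599,  0.219]), 'ee_rot': array([[-0.959, -0.284, -0.001],
       [-0.284,  0.959,  0.002],
       [ 0.   ,  0.002, -1.   ]]), 'wrist_force': array([-0.526, -0.685,  0.117]), 'moment': array([ 0.049, -0.038, -0.025]), 'gripper_force': 0.0, 'gripper_width': 1.001455481868361}
top hook 0.8 [198. 188.] 1843
   [[0.525, 0.193, 0.004], [0.716, 0.247, 0.013], [0.786, 0.334, 0.225]]
top large 0.78 [192. 204.] 1882
   [[0.646, 0.173, 0.08], [0.68, 0.244, 0.145], [0.715, 0.329, 0.223]]
top medium 0.71 [459. 257.] 1132
   [[0.555, -0.402, -0.001], [0.579, -0.337, 0.058], [0.606, -0.283, 0.133]]
top medium 0.42 [196. 186.] 1851
   [[0.524, 0.191, 0.005], [0.716, 0.246, 0.014], [0.786, 0.334, 0.225]]
top small 0.85 [352. 304.] 603
   [[0.449, -0.134, -0.001], [0.475, -0.097, 0.048], [0.498, -0.061, 0.124]]
side hook 0.92 [186. 332.] 2960
   [[0.527, 0.193, 0.002], [0.684, 0.267, 0.012], [0.758, 0.34, 0.222]]
side large 0.87 [176. 308.] 3849
   [[0.644, 0.18, 0.014], [0.672, 0.271, 0.137], [0.716, 0.336, 0.221]]
side medium 0.72 [408. 206.] 1457
   [[0.555, -0.399, 0.0], [0.578, -0.328, 0.048], [0.609, -0.278, 0.129]]
side small 0.63 [383. 283.] 1060
   [[0.447, -0.133, 0.001], [0.47, -0.075, 0.046], [0.492, -0.05, 0.122]]
```

```bash
cat > b.py <<'E'
from h import *
np.set_printoptions(precision=4,suppress=True)
A=[]
for cam in ["top","side"]:
    c=dict(np.load(cam+".npz"))
    A.append(world(c,c["z_map"]>0))
A=np.vstack(A)
def box(lo,hi): return A[np.all((A>lo)&(A<hi),axis=1)]
for n,(x0,x1,y0,y1),zr in [("medium",(.53,.63,-.42,-.26),(.05,.068)),("small",(.43,.52,-.15,-.03),(.04,.058)),("large",(.62,.74,.15,.36),(.135,.16))]:
    P=box([x0,y0,zr[0]],[x1,y1,zr[1]]); print(n,len(P),cv2.minAreaRect(P[:,:2].astype(np.float32)*1000))
    P=box([x0,y0,zr[1]+.015],[x1,y1,.3 if n!="large" else .205]); print(" loop",len(P),P.min(0),P.max(0),cv2.minAreaRect(P[:,:2].astype(np.float32)*1000), np.median(P[P[:,2]>P[:,2].max()-.01],0))
P=box([.4,.1,.19],[.85,.4,.26])
print("prong",len(P),P.min(0),P.max(0)); 
Q=P[(P[:,0]<.64)];print(Q.mean(0),cv2.fitLine(Q[:,:2].astype(np.float32),cv2.DIST_HUBER,0,.001,.001).ravel())
for x in np.arange(.5,.8,.02):
    q=P[abs(P[:,0]-x)<.01]
    if len(q): print(round(x,2),len(q),np.median(q,0),q[:,2].max())
F=box([.5,.1,.006],[.85,.4,.018]);print("foot",cv2.minAreaRect(F[:,:2].astype(np.float32)*1000))
E
python3 b.py
python3 -c "
import cv2,numpy as np
a=cv2.imread('pics/top.png');b=cv2.imread('pics/side.png')
cv2.imwrite('pics/both.png',np.vstack([a[130:400,80:640],b[130:430,80:640]]))"
```

```text
medium 875 ((582.4855346679688, -340.62847900390625), (128.97933959960938, 43.586952209472656), 79.15660095214844)
 loop 434 [ 0.5708 -0.3698  0.083 ] [ 0.5947 -0.3108  0.1385] ((582.5120239257812, -340.3504333496094), (58.31414031982422, 18.498659133911133), 81.98954772949219) [ 0.5817 -0.3407  0.1313]
small 495 ((474.18450927734375, -93.60942077636719), (42.404476165771484, 85.61105346679688), 16.32638931274414)
 loop 418 [ 0.4614 -0.1208  0.0731] [ 0.4876 -0.0657  0.1278] ((474.3645324707031, -93.37287902832031), (15.943775177001953, 54.69877624511719), 15.044318199157715) [ 0.474  -0.0942  0.1213]
large 2425 ((694.7101440429688, 257.9359436035156), (68.81723022460938, 165.30221557617188), 13.926050186157227)
 loop 338 [0.6686 0.2266 0.1753] [0.7283 0.2828 0.2046] ((700.6616821289062, 259.6568603515625), (54.83253479003906, 55.261985778808594), 13.752927780151367) [0.6912 0.2693 0.1993]
prong 2039 [0.5091 0.2067 0.1901] [0.7322 0.2828 0.2348]
[0.5739 0.2285 0.2195] [0.9693 0.2459 0.5761 0.2294]
0.5 6 [0.5097 0.2134 0.229 ] 0.23114592598673653
0.52 121 [0.5195 0.2159 0.227 ] 0.23478400508820874
0.54 125 [0.5401 0.2205 0.2182] 0.2245687546808866
0.56 128 [0.5607 0.2253 0.2182] 0.22375739337975717
0.58 122 [0.5802 0.2303 0.2186] 0.2233937136881727
0.6 121 [0.5998 0.2355 0.2183] 0.22244621047803212
0.62 122 [0.6198 0.24   0.2184] 0.2231857737122005
0.64 119 [0.6403 0.2452 0.2182] 0.22314946922046885
0.66 124 [0.6609 0.2508 0.2183] 0.22228810675135274
0.68 554 [0.6801 0.258  0.217 ] 0.22737410981056963
0.7 151 [0.6982 0.2586 0.217 ] 0.22308524699054003
0.72 332 [0.7169 0.2667 0.2177] 0.22497178418552558
0.74 14 [0.7307 0.2645 0.2191] 0.22106236379649377
foot ((671.7420043945312, 244.94869995117188), (337.54644775390625, 289.99615478515625), 3.451420783996582)
```

View pics/both.png

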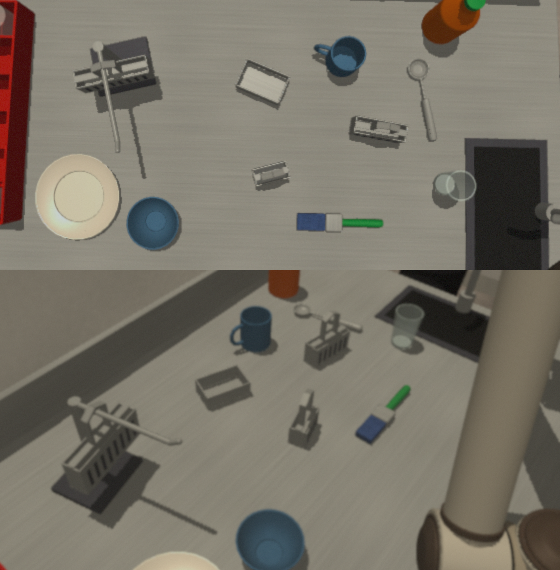

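The top view (upper half) shows the stand with the large strainer at about (110,75) and its prong running down to (117,150). The medium strainer is at (378,129), the small one at (270,175), and the loopless pan at (262,83). The measured heights fit the given sizes. The post is at about (0.720, 0.266), with the stand yawed about 14°.

Emit:
drive_tool([
  [100,27,17.3,0,0,0,-0.031],
  [100,27,17.3,0,0,0,-0.031],
  [100,27,17.3,0,0,0,-0.031],
  [100,27,17.3,0,0,0,-0.031],
  [100,27,17.3,0,0,0,-0.031],
])

```text
time_s: 0.92
tcp_pos: [0.3135, -0.5119, 0.2198]
ee_rot: [[-0.991, -0.131, 0.0], [-0.131, 0.991, -0.0], [-0.0, -0.0, -1.0]]
wrist_force: [-0.3, -0.6, 0.5]
gripper_width: 0.999
gripper_force: 0.0
```

Emit:
drive_tool([
  [100,27,17.3,0,0,0,-0.031],
  [100,27,17.3,0,0,0,-0.031],
  [100,27,17.3,0,0,0,-0.031],
  [100,27,17.3,0,0,0,-0.031],
  [100,27,17.3,0,0,0,-0.031],
])

```text
time_s: 1.33
tcp_pos: [0.4487, -0.4252, 0.2199]
ee_rot: [[-1.0, 0.024, 0.0], [0.024, 1.0, -0.0], [-0.0, -0.0, -1.0]]
wrist_force: [0.2, -0.5, 0.9]
gripper_width: 1.0
gripper_force: 0.0
```

Emit:
drive_tool([
  [100,27,17.3,0,0,0,-0.031],
  [100,27,17.3,0,0,0,-0.031],
  [100,27,17.3,0,0,0,-0.031],
  [100,27,17.3,0,0,0,-0.031],
  [100,27,17.3,0,0,0,-0.031],
])

```text
time_s: 1.75
tcp_pos: [0.5836, -0.3387, 0.2198]
ee_rot: [[-0.984, 0.178, 0.0], [0.178, 0.984, -0.0], [-0.0, -0.0, -1.0]]
wrist_force: [0.6, -0.3, 1.0]
gripper_width: 0.998
gripper_force: 0.0
```

Emit:
drive_tool([
  [100,0,0,0,0,0,0],
  [100,0,0,0,0,0,0],
])

```text
time_s: 1.92
tcp_pos: [0.5836, -0.3385, 0.2189]
ee_rot: [[-0.985, 0.174, -0.001], [0.174, 0.985, 0.0], [0.001, 0.0, -1.0]]
wrist_force: [0.1, -0.5, -0.3]
gripper_width: 0.999
gripper_force: 0.0
```

```bash
cat > w.py <<'E'
import sys
from h import *
np.set_printoptions(precision=4,suppress=True)
l,zr=sys.argv[1],float(sys.argv[2])
s=sense();c=capture("wrist");save(c,"w_"+l)
P=world(c,c["z_map"]>0,s)
print(s["tcp_pos"],s["ee_rot"][:,1],s["time_s"])
for m in masks_of(l,c)[:2]: print(m["p"],m["xy"],m["region"].sum())
t=s["tcp_pos"]
N=P[np.hypot(*(P[:,:2]-t[:2]).T)<.09]
B=N[(N[:,2]>zr-.012)&(N[:,2]<zr+.006)]; print("box",len(B),cv2.minAreaRect(B[:,:2].astype(np.float32)*1000))
L=N[(N[:,2]>zr+.05)&(N[:,2]<zr+.085)]; print("loop",len(L),L[:,2].max(),cv2.minAreaRect(L[:,:2].astype(np.float32)*1000))
E
python3 w.py medium 0.06
```

```text
[ 0.5836 -0.3385  0.2189] [0.1736 0.9848 0.0002] 1.9167
0.65 [320.1, 219.0] 6020
box 2632 ((581.6331176757812, -342.32373046875), (120.33202362060547, 40.26990509033203), 80.64860534667969)
loop 1182 0.13700631500006963 ((582.0966796875, -342.5033874511719), (49.978153228759766, 14.872967720031738), 80.7305679321289)
```

View pics/w_medium.png

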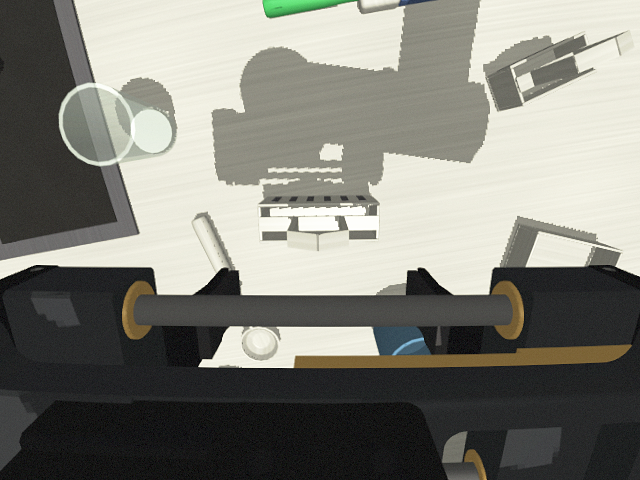

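The wrist view shows the medium strainer centred at about (320,219), with its loop peak at about (318,238). The loop measures 50 × 15 mm and its top is at 0.137, as it must be. I'll correct by about (-1.6, -4) mm, descend and grip.

Emit:
drive_tool([
  [100,-1.6,-4,-20,0,0,0.01],
  [100,0,0,-35,0,0,0],
  [100,0,0,-35,0,0,0],
  [100,0,0,-20,0,0,0],
  [100,0,0,-12,0,0,0],
])

```text
time_s: 2.43
tcp_pos: [0.5778, -0.3441, 0.0945]
ee_rot: [[-0.986, 0.169, -0.005], [0.169, 0.986, 0.002], [0.005, 0.001, -1.0]]
wrist_force: [-0.2, 0.4, 0.2]
gripper_width: 1.002
gripper_force: 0.0
```

Emit:
drive_tool([
  [100,0,0,0,0,0,0],
  [0,0,0,0,0,0,0],
  [0,0,0,0,0,0,0],
  [0,0,0,0,0,0,0],
  [0,0,0,0,0,0,0],
])

```text
time_s: 2.85
tcp_pos: [0.5817, -0.3442, 0.0996]
ee_rot: [[-0.986, 0.166, 0.003], [0.166, 0.986, -0.001], [-0.003, -0.001, -1.0]]
wrist_force: [0.8, -0.5, 0.4]
gripper_width: 0.78
gripper_force: 0.0
```

Emit:
drive_tool([
  [0,0,0,0,0,0,0],
  [0,0,0,0,0,0,0],
  [0,0,0,0,0,0,0],
])

```text
time_s: 3.1
tcp_pos: [0.5812, -0.3433, 0.0982]
ee_rot: [[-0.986, 0.166, 0.001], [0.166, 0.986, 0.0], [-0.001, 0.001, -1.0]]
wrist_force: [0.0, 1.7, -1.0]
gripper_width: 0.57
gripper_force: 30.0
```

Emit:
drive_tool([
  [0,0,0,15,0,0,0],
  [0,0,0,30,0,0,0],
  [0,0,0,40,0,0,0],
  [0,0,0,40,0,0,0],
  [0,0,0,35,0,0,0],
])

```text
time_s: 3.52
tcp_pos: [0.5805, -0.3436, 0.2592]
ee_rot: [[-0.986, 0.166, -0.001], [0.166, 0.986, 0.0], [0.001, 0.0, -1.0]]
wrist_force: [0.9, -1.1, -1.9]
gripper_width: 0.574
gripper_force: 30.0
```

Emit:
drive_tool([
  [0,-5,15,20,0,0,0.02],
  [0,-7,30,15,0,0,0.025],
  [0,-8,36,0,0,0,0.026],
  [0,-8,36,0,0,0,0.026],
  [0,-8,36,0,0,0,0.026],
])

```text
time_s: 3.93
tcp_pos: [0.5436, -0.1892, 0.2916]
ee_rot: [[-0.999, 0.044, -0.002], [0.044, 0.999, 0.001], [0.002, 0.001, -1.0]]
wrist_force: [0.5, 1.3, -3.1]
gripper_width: 0.571
gripper_force: 30.0
```

Emit:
drive_tool([
  [0,-8,36,0,0,0,0.026],
  [0,-8,36,0,0,0,0.026],
  [0,-8,36,0,0,0,0.026],
  [0,-8,36,0,0,0,0.026],
  [0,-8,36,0,0,0,0.026],
])

```text
time_s: 4.35
tcp_pos: [0.5033, -0.0092, 0.2917]
ee_rot: [[-0.996, -0.087, -0.002], [-0.087, 0.996, 0.0], [0.002, 0.0, -1.0]]
wrist_force: [1.5, -0.6, -2.7]
gripper_width: 0.569
gripper_force: 30.0
```

Emit:
drive_tool([
  [0,-8,36,0,0,0,0.026],
  [0,-8,36,0,0,0,0.026],
  [0,-8,36,0,0,0,0.026],
  [0,-8,36,0,0,0,0.026],
  [0,-8,36,0,0,0,0.026],
])

```text
time_s: 4.77
tcp_pos: [0.4633, 0.1706, 0.2919]
ee_rot: [[-0.977, -0.215, -0.002], [-0.215, 0.977, -0.0], [0.002, 0.0, -1.0]]
wrist_force: [1.3, -0.3, -3.5]
gripper_width: 0.574
gripper_force: 30.0
```

Emit:
drive_tool([
  [0,-3,22,0,0,0,0.026],
  [0,0,9,0,0,0,0.01],
  [0,0,0,0,0,0,0.0],
  [0,0,0,0,0,0,0.0],
  [0,0,0,0,0,0,0],
])

```text
time_s: 5.18
tcp_pos: [0.4616, 0.1992, 0.2922]
ee_rot: [[-0.969, -0.248, -0.001], [-0.248, 0.969, -0.001], [0.001, -0.001, -1.0]]
wrist_force: [-0.7, 0.3, -3.0]
gripper_width: 0.574
gripper_force: 30.0
```

Emit:
drive_tool([
  [0,0,2,-20,0,0,-0.004],
  [0,0,0,-25,0,0,0],
  [0,0,0,-20,0,0,0],
  [0,0,0,-9,0,0,0],
  [0,0,0,0,0,0,0],
])

```text
time_s: 5.6
tcp_pos: [0.4608, 0.2002, 0.2164]
ee_rot: [[-0.97, -0.243, -0.004], [-0.243, 0.97, -0.003], [0.005, -0.002, -1.0]]
wrist_force: [0.3, -0.1, -3.2]
gripper_width: 0.569
gripper_force: 30.0
```

```bash
cat > v.py <<'E'
import sys
from h import *
np.set_printoptions(precision=4,suppress=True)
s=sense();print(s["tcp_pos"],s["ee_rot"][:,1],s["time_s"],s["wrist_force"])
R=np.array([[.97,.2436],[-.2436,.97]]);o=np.array([.72,.266])
print("tcp in hook",R@(s["tcp_pos"][:2]-o))
c=capture("side");b=capture("top");A=np.vstack([world(k,k["z_map"]>0) for k in (c,b)])
H=np.c_[(A[:,:2]-o)@R.T,A[:,2]]
np.save("H.npy",H)
ok=(abs(H[:,1])<.012)&(H[:,2]>.195)&(H[:,2]<.29)
for x in np.arange(-.30,.0,.01):
    q=H[ok&(abs(H[:,0]-x)<.005)]
    if len(q): print(round(x,3),len(q),"y",np.median(q[:,1]).round(4),"z",q[:,2].min().round(4),np.median(q[:,2]).round(4),q[:,2].max().round(4))
cv2.imwrite(f"pics/{sys.argv[1]}.png",np.hstack([cv2.resize(k["frame"][y:y+200,x:x+200],(400,400)) for k,x,y in ((c,90,200),(b,110,150))])[:,:,::-1])
E
python3 v.py v1
```

```text
[0.4608 0.2002 0.2164] [-0.2432  0.97   -0.0022] 5.6 [ 0.304  -0.1456 -3.1562]
tcp in hook [-0.2675 -0.0006]
-0.22 6 y -0.0036 z 0.2297 0.2317 0.2355
-0.21 25 y -0.004 z 0.2269 0.2301 0.236
-0.2 25 y -0.0045 z 0.2158 0.2224 0.2252
-0.19 27 y -0.0046 z 0.2123 0.2182 0.2212
-0.18 27 y -0.0041 z 0.2138 0.2186 0.2232
-0.17 26 y -0.0045 z 0.2128 0.2187 0.2223
-0.16 27 y -0.0046 z 0.2108 0.2181 0.222
-0.15 25 y -0.0045 z 0.2136 0.2184 0.2223
-0.14 27 y -0.0043 z 0.2116 0.219 0.2228
-0.13 31 y -0.0036 z 0.2138 0.2177 0.2227
-0.12 57 y -0.0005 z 0.2123 0.2187 0.2239
-0.11 60 y -0.0007 z 0.2115 0.2186 0.2218
-0.1 57 y -0.0008 z 0.2126 0.2187 0.2223
-0.09 57 y -0.001 z 0.2121 0.2184 0.2225
-0.08 62 y -0.0007 z 0.2122 0.2184 0.2238
-0.07 56 y -0.0005 z 0.2133 0.2184 0.2221
-0.06 60 y 0.0002 z 0.2108 0.2186 0.2235
-0.05 74 y -0.0001 z 0.2127 0.2192 0.2285
-0.04 142 y 0.0016 z 0.2099 0.2224 0.2266
-0.03 59 y 0.0001 z 0.2136 0.2211 0.2262
-0.02 52 y 0.0002 z 0.2123 0.2186 0.2246
-0.01 133 y 0.0017 z 0.1952 0.2147 0.2229
```

View pics/v1.png

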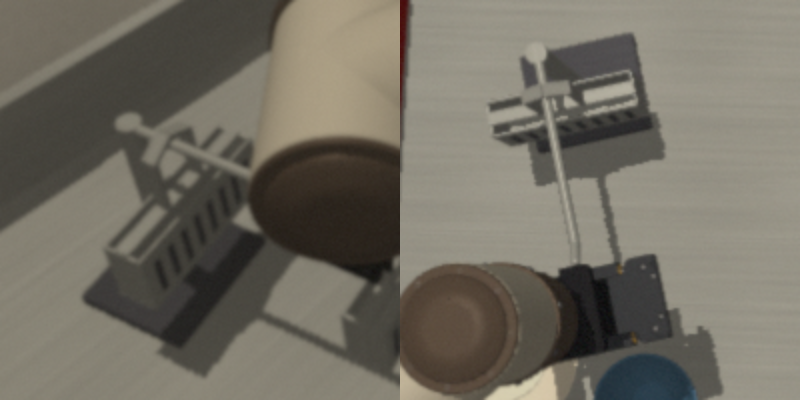

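The top crop shows the gripper just off the prong tip at (575,250), in line with the prong. The fit agrees to within 1 mm and the heights are right. Inserting now.

Emit:
drive_tool([
  [0,12,3,0,0,0,0],
  [0,22,5.5,0,0,0,0],
  [0,24,6,0,0,0,0],
  [0,24,6,0,0,0,0],
  [0,24,6,0,0,0,0],
])

```text
time_s: 6.12
tcp_pos: [0.57, 0.2292, 0.2209]
ee_rot: [[-0.969, -0.245, 0.004], [-0.245, 0.969, 0.002], [-0.004, 0.001, -1.0]]
wrist_force: [0.7, -0.2, -2.9]
gripper_width: 0.574
gripper_force: 30.0
```

Emit:
drive_tool([
  [0,24,6,0,0,0,0],
  [0,22,5.5,0,0,0,0],
  [0,15,4,0,0,0,0],
  [0,0,0,0,0,0,0],
])

```text
time_s: 6.45
tcp_pos: [0.6325, 0.2449, 0.2194]
ee_rot: [[-0.97, -0.244, 0.004], [-0.244, 0.97, 0.001], [-0.004, 0.0, -1.0]]
wrist_force: [-0.1, -0.2, -2.6]
gripper_width: 0.567
gripper_force: 30.0
```

Emit:
drive_tool([
  [0,0,0,-12,0,0,0],
  [0,0,0,-8,0,0,0],
  [0,0,0,-5,0,0,0],
  [0,0,0,0,0,0,0],
])

```text
time_s: 6.78
tcp_pos: [0.6279, 0.2437, 0.1926]
ee_rot: [[-0.97, -0.245, -0.002], [-0.245, 0.97, -0.001], [0.002, -0.001, -1.0]]
wrist_force: [-0.1, 0.2, -3.5]
gripper_width: 0.569
gripper_force: 30.0
```

Emit:
drive_tool([
  [0,0,0,-2,0,0,0],
  [0,0,0,-2,0,0,0],
  [0,0,0,0,0,0,0],
])

```text
time_s: 7.03
tcp_pos: [0.6291, 0.2444, 0.1905]
ee_rot: [[-0.969, -0.246, 0.001], [-0.246, 0.969, 0.001], [-0.002, 0.0, -1.0]]
wrist_force: [0.5, -0.6, -2.5]
gripper_width: 0.567
gripper_force: 30.0
```

Emit:
drive_tool([
  [0,0,0,-1.5,0,0,0],
  [0,0,0,-1.5,0,0,0],
  [0,0,0,0,0,0,0],
])

```text
time_s: 7.28
tcp_pos: [0.6295, 0.2443, 0.1901]
ee_rot: [[-0.969, -0.246, 0.004], [-0.246, 0.969, 0.001], [-0.004, -0.0, -1.0]]
wrist_force: [-3.0, -0.8, 6.5]
gripper_width: 0.572
gripper_force: 30.0
```

Contact: the force has turned upward. Releasing gradually.

Emit:
drive_tool([
  [65,0,0,0,0,0,0],
  [75,0,0,0,0,0,0],
  [100,0,0,0,0,0,0],
  [100,0,0,0,0,0,0],
  [100,0,0,0,0,0,0],
])

```text
time_s: 7.7
tcp_pos: [0.6289, 0.2442, 0.1864]
ee_rot: [[-0.969, -0.245, -0.0], [-0.245, 0.969, -0.0], [0.0, -0.0, -1.0]]
wrist_force: [-0.0, 0.4, -0.2]
gripper_width: 0.867
gripper_force: 0.0
```

Emit:
drive_tool([
  [100,0,0,0,0,0,0],
  [100,0,0,0,0,0,0],
  [100,0,0,0,0,0,0],
  [100,0,0,0,0,0,0],
  [100,0,0,0,0,0,0],
])

```text
time_s: 8.12
tcp_pos: [0.6288, 0.2442, 0.1866]
ee_rot: [[-0.969, -0.245, -0.0], [-0.245, 0.969, -0.0], [0.0, 0.0, -1.0]]
wrist_force: [0.6, -0.5, -1.1]
gripper_width: 0.996
gripper_force: 0.0
```

Emit:
drive_tool([
  [100,0,0,15,0,0,0],
  [100,0,0,25,0,0,0],
  [100,0,0,35,0,0,0],
  [100,0,0,35,0,0,0],
  [100,0,0,10,0,0,0],
])

```text
time_s: 8.53
tcp_pos: [0.6309, 0.2446, 0.3138]
ee_rot: [[-0.969, -0.246, 0.01], [-0.246, 0.969, 0.004], [-0.011, 0.001, -1.0]]
wrist_force: [1.3, -0.6, 0.7]
gripper_width: 0.998
gripper_force: 0.0
```

Emit:
drive_tool([
  [100,-8,-18,0,0,0,0],
  [100,-13,-28,0,0,0,0],
  [100,-13,-29,0,0,0,0],
  [100,-13,-29,0,0,0,0],
  [100,-13,-29,0,0,0,0],
])

```text
time_s: 8.95
tcp_pos: [0.568, 0.1101, 0.3066]
ee_rot: [[-0.969, -0.246, 0.0], [-0.246, 0.969, 0.0], [-0.0, 0.0, -1.0]]
wrist_force: [1.3, 0.2, 0.3]
gripper_width: 0.997
gripper_force: 0.0
```

Emit:
drive_tool([
  [100,-13,-29,-10,0,0,0.02],
  [100,-13,-29,-15,0,0,0],
  [100,-13,-29,-20,0,0,0],
  [100,-13,-29,-20,0,0,0],
  [100,-13,-29,-15,0,0,0],
])

```text
time_s: 9.37
tcp_pos: [0.5023, -0.035, 0.2254]
ee_rot: [[-0.964, -0.265, -0.001], [-0.265, 0.964, 0.0], [0.001, 0.0, -1.0]]
wrist_force: [0.9, -1.4, 0.4]
gripper_width: 1.003
gripper_force: 0.0
```

Emit:
drive_tool([
  [100,-13,-29,-10,0,0,0],
  [100,-13,-25,0,0,0,0],
  [100,-3,-6,0,0,0,0],
  [100,0,0,0,0,0,0],
  [100,0,0,0,0,0,0],
])

```text
time_s: 9.78
tcp_pos: [0.4754, -0.0937, 0.2172]
ee_rot: [[-0.965, -0.264, 0.002], [-0.264, 0.965, 0.0], [-0.002, -0.0, -1.0]]
wrist_force: [0.4, 0.7, 0.6]
gripper_width: 1.004
gripper_force: 0.0
```

```bash
python3 w.py small 0.05; python3 v.py v2 >/dev/null; python3 -c "
import numpy as np
H=np.load('H.npy')
for z0,z1 in [(.195,.24),(.08,.15)]:
  q=H[(H[:,2]>z0)&(H[:,2]<z1)&(abs(H[:,1])<.1)&(H[:,0]>-.3)&(H[:,0]<.02)]
  print(np.histogram(q[:,0],bins=np.arange(-.3,.03,.01)))
q=H[(H[:,2]>.222)&(H[:,2]<.24)&(abs(H[:,1])<.03)&(H[:,0]>-.15)&(H[:,0]<-.06)];print(q.mean(0),q.max(0),q.min(0))
"
```

```text
[ 0.4754 -0.0937  0.2172] [-0.264   0.9645 -0.0003] 9.7833
box 1540 ((473.8778076171875, -95.93553161621094), (40.747406005859375, 79.82768249511719), 16.32474136352539)
loop 1111 0.12746503594546305 ((474.1485900878906, -95.68775939941406), (14.378232955932617, 50.294105529785156), 15.722124099731445)
(array([  0,   0,   0,   0,   0,   0,   0,   0,  48,  53,  61,  58,  64,
        59,  60,  61,  59,  59,  63,  75, 391, 162,  58,  58,  59, 313,
       248,  49,  53, 193, 117,   7]), array([-3.00000000e-01, -2.90000000e-01, -2.80000000e-01, -2.70000000e-01,
       -2.60000000e-01, -2.50000000e-01, -2.40000000e-01, -2.30000000e-01,
       -2.20000000e-01, -2.10000000e-01, -2.00000000e-01, -1.90000000e-01,
       -1.80000000e-01, -1.70000000e-01, -1.60000000e-01, -1.50000000e-01,
       -1.40000000e-01, -1.30000000e-01, -1.20000000e-01, -1.10000000e-01,
       -1.00000000e-01, -9.00000000e-02, -8.00000000e-02, -7.00000000e-02,
       -6.00000000e-02, -5.00000000e-02, -4.00000000e-02, -3.00000000e-02,
       -2.00000000e-02, -1.00000000e-02,  2.77555756e-16,  1.00000000e-02,
        2.00
[... 281 characters left out ...]
0e-01, -2.70000000e-01,
       -2.60000000e-01, -2.50000000e-01, -2.40000000e-01, -2.30000000e-01,
       -2.20000000e-01, -2.10000000e-01, -2.00000000e-01, -1.90000000e-01,
       -1.80000000e-01, -1.70000000e-01, -1.60000000e-01, -1.50000000e-01,
       -1.40000000e-01, -1.30000000e-01, -1.20000000e-01, -1.10000000e-01,
       -1.00000000e-01, -9.00000000e-02, -8.00000000e-02, -7.00000000e-02,
       -6.00000000e-02, -5.00000000e-02, -4.00000000e-02, -3.00000000e-02,
       -2.00000000e-02, -1.00000000e-02,  2.77555756e-16,  1.00000000e-02,
        2.00000000e-02]))
[-9.37285153e-02  4.95470721e-05  2.24293008e-01] [-0.06955216  0.01170943  0.23108013] [-0.12638524 -0.01679786  0.22200589]
```

View pics/v2.png

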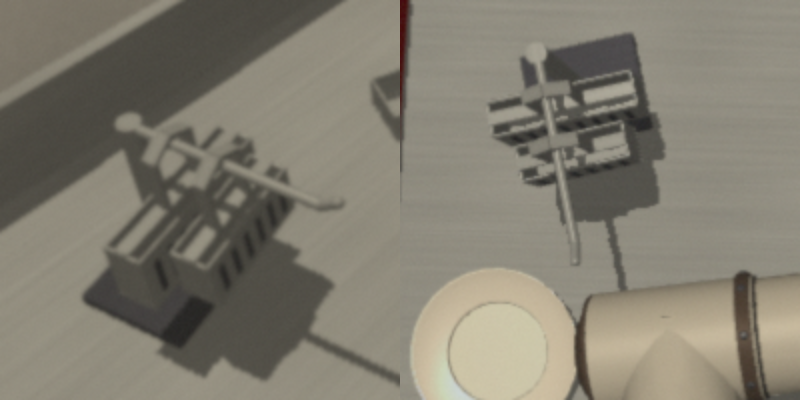

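Medium hangs freely at about (555,140) in the top crop, at -0.094 on the prong, with large behind it. The small strainer's loop measures (0.4741, -0.0957), top at 0.127, which agrees with the given size. Grasping it.

Emit:
drive_tool([
  [100,-1.3,-2,-20,0,0,0.01],
  [100,0,0,-35,0,0,0],
  [100,0,0,-35,0,0,0],
  [100,0,0,-25,0,0,0],
  [100,0,0,-14,0,0,0],
])

```text
time_s: 10.4
tcp_pos: [0.472, -0.095, 0.0846]
ee_rot: [[-0.961, -0.275, -0.005], [-0.275, 0.961, -0.0], [0.005, 0.001, -1.0]]
wrist_force: [0.1, -0.0, 0.3]
gripper_width: 0.998
gripper_force: 0.0
```

Emit:
drive_tool([
  [100,0,0,0,0,0,0],
  [0,0,0,0,0,0,0],
  [0,0,0,0,0,0,0],
  [0,0,0,0,0,0,0],
  [0,0,0,0,0,0,0],
])

```text
time_s: 10.82
tcp_pos: [0.4745, -0.0955, 0.089]
ee_rot: [[-0.962, -0.275, 0.003], [-0.275, 0.962, 0.0], [-0.003, -0.001, -1.0]]
wrist_force: [-0.0, -0.0, -0.5]
gripper_width: 0.781
gripper_force: 0.0
```

Emit:
drive_tool([
  [0,0,0,0,0,0,0],
  [0,0,0,0,0,0,0],
  [0,0,0,0,0,0,0],
  [0,0,0,0,0,0,0],
])

```text
time_s: 11.15
tcp_pos: [0.4737, -0.0957, 0.0881]
ee_rot: [[-0.962, -0.274, 0.001], [-0.274, 0.962, 0.0], [-0.001, -0.0, -1.0]]
wrist_force: [-1.0, 0.8, 2.5]
gripper_width: 0.569
gripper_force: 30.0
```

Emit:
drive_tool([
  [0,0,0,17,0,0,0],
  [0,0,0,35,0,0,0],
  [0,0,0,40,0,0,0],
  [0,0,0,40,0,0,0],
  [0,0,0,40,0,0,0],
])

```text
time_s: 11.57
tcp_pos: [0.4725, -0.0958, 0.2609]
ee_rot: [[-0.962, -0.274, -0.002], [-0.274, 0.962, 0.0], [0.001, 0.001, -1.0]]
wrist_force: [1.9, 0.2, -2.1]
gripper_width: 0.57
gripper_force: 30.0
```

Emit:
drive_tool([
  [0,-1,15,20,0,0,-0.006],
  [0,-1,30,10,0,0,-0.005],
  [0,-2,36,0,0,0,-0.005],
  [0,-2,36,0,0,0,-0.005],
  [0,-2,36,0,0,0,-0.005],
])

```text
time_s: 11.98
tcp_pos: [0.4646, 0.0584, 0.2894]
ee_rot: [[-0.969, -0.248, -0.001], [-0.248, 0.969, 0.0], [0.001, 0.001, -1.0]]
wrist_force: [1.3, -0.0, -2.1]
gripper_width: 0.57
gripper_force: 30.0
```

Emit:
drive_tool([
  [0,-2,36,0,0,0,-0.005],
  [0,-1,36,0,0,0,0],
  [0,-1,36,0,0,0,0],
  [0,-1,25,0,0,0,0],
  [0,0,11,0,0,0,0],
])

```text
time_s: 12.4
tcp_pos: [0.4598, 0.204, 0.2886]
ee_rot: [[-0.969, -0.247, -0.002], [-0.247, 0.969, -0.0], [0.002, 0.0, -1.0]]
wrist_force: [-0.9, 0.0, -1.8]
gripper_width: 0.57
gripper_force: 30.0
```

Emit:
drive_tool([
  [0,0,0,-20,0,0,0],
  [0,0,0,-25,0,0,0],
  [0,0,0,-20,0,0,0],
  [0,0,0,-11,0,0,0],
  [0,0,0,0,0,0,0],
])

```text
time_s: 12.82
tcp_pos: [0.4585, 0.1994, 0.2102]
ee_rot: [[-0.97, -0.243, -0.007], [-0.243, 0.97, -0.004], [0.008, -0.003, -1.0]]
wrist_force: [0.6, -0.2, -1.5]
gripper_width: 0.574
gripper_force: 30.0
```

```bash
python3 v.py v3 | head -8
```

```text
[0.4585 0.1994 0.2102] [-0.2432  0.97   -0.0027] 12.8167 [ 0.5562 -0.2071 -1.4649]
tcp in hook [-0.2699 -0.0009]
-0.22 7 y -0.0034 z 0.2301 0.232 0.2326
-0.21 25 y -0.0045 z 0.2243 0.229 0.2351
-0.2 24 y -0.0044 z 0.2172 0.2219 0.2275
-0.19 27 y -0.0046 z 0.2154 0.2183 0.2224
-0.18 27 y -0.0045 z 0.2107 0.2179 0.2209
-0.17 26 y -0.0043 z 0.2117 0.2191 0.223
```

View pics/v3.png

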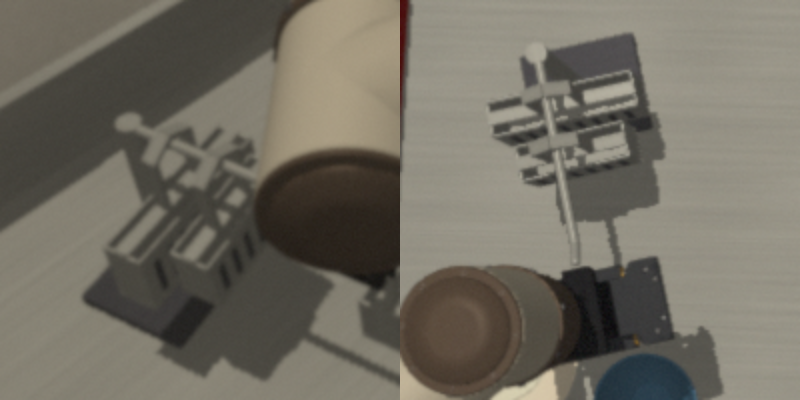

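Small is aligned just off the tip at (575,262) in the top crop, and medium is undisturbed. Inserting to about -0.155.

Emit:
drive_tool([
  [0,10,2.5,3,0,0,0],
  [0,18,4.5,0,0,0,0],
  [0,22,5.5,0,0,0,0],
  [0,22,5.5,0,0,0,0],
  [0,20,5,0,0,0,0],
])

```text
time_s: 13.33
tcp_pos: [0.5544, 0.2246, 0.2183]
ee_rot: [[-0.97, -0.244, 0.003], [-0.244, 0.97, 0.001], [-0.003, 0.001, -1.0]]
wrist_force: [-0.5, 0.2, -2.0]
gripper_width: 0.569
gripper_force: 30.0
```

Emit:
drive_tool([
  [0,12,3,0,0,0,0],
  [0,7,2,0,0,0,0],
  [0,0,0,0,0,0,0],
  [0,0,0,0,0,0,0],
])

```text
time_s: 13.67
tcp_pos: [0.5714, 0.229, 0.217]
ee_rot: [[-0.97, -0.244, -0.0], [-0.244, 0.97, 0.0], [0.0, 0.0, -1.0]]
wrist_force: [-1.3, -0.3, -1.4]
gripper_width: 0.574
gripper_force: 30.0
```

Emit:
drive_tool([
  [0,0,0,-12,0,0,0],
  [0,0,0,-7,0,0,0],
  [0,0,0,-4,0,0,0],
  [0,0,0,0,0,0,0],
  [0,0,0,0,0,0,0],
])

```text
time_s: 14.08
tcp_pos: [0.5712, 0.2291, 0.1939]
ee_rot: [[-0.97, -0.245, 0.0], [-0.245, 0.97, -0.0], [0.0, -0.0, -1.0]]
wrist_force: [-0.4, -0.4, -2.6]
gripper_width: 0.571
gripper_force: 30.0
```

Emit:
drive_tool([
  [0,0,0,-2,0,0,0],
  [0,0,0,-2,0,0,0],
  [0,0,0,0,0,0,0],
])

```text
time_s: 14.33
tcp_pos: [0.5719, 0.2294, 0.1906]
ee_rot: [[-0.97, -0.245, 0.002], [-0.245, 0.97, 0.0], [-0.002, 0.0, -1.0]]
wrist_force: [0.3, 0.0, 0.9]
gripper_width: 0.569
gripper_force: 30.0
```

Emit:
drive_tool([
  [0,0,0,-1.5,0,0,0],
  [0,0,0,0,0,0,0],
  [0,0,0,0,0,0,0],
])

```text
time_s: 14.58
tcp_pos: [0.5721, 0.2293, 0.1904]
ee_rot: [[-0.97, -0.245, 0.003], [-0.245, 0.97, 0.001], [-0.003, -0.0, -1.0]]
wrist_force: [-1.9, -0.2, 7.1]
gripper_width: 0.571
gripper_force: 30.0
```

Emit:
drive_tool([
  [65,0,0,0,0,0,0],
  [75,0,0,0,0,0,0],
  [100,0,0,0,0,0,0],
  [100,0,0,0,0,0,0],
  [100,0,0,0,0,0,0],
])

```text
time_s: 15.0
tcp_pos: [0.5715, 0.2292, 0.1879]
ee_rot: [[-0.97, -0.244, -0.0], [-0.244, 0.97, -0.0], [0.0, -0.0, -1.0]]
wrist_force: [0.8, -0.1, 0.5]
gripper_width: 0.863
gripper_force: 0.0
```

Emit:
drive_tool([
  [100,0,0,0,0,0,0],
  [100,0,0,0,0,0,0],
  [100,0,0,0,0,0,0],
  [100,0,0,0,0,0,0],
  [100,0,0,0,0,0,0],
])

```text
time_s: 15.42
tcp_pos: [0.5715, 0.2292, 0.1881]
ee_rot: [[-0.97, -0.244, -0.0], [-0.244, 0.97, -0.0], [0.0, -0.0, -1.0]]
wrist_force: [-0.2, 0.4, -0.1]
gripper_width: 1.0
gripper_force: 0.0
```

Emit:
drive_tool([
  [100,0,0,15,0,0,0],
  [100,0,0,25,0,0,0],
  [100,0,0,35,0,0,0],
  [100,0,0,35,0,0,0],
  [100,0,0,10,0,0,0],
])

```text
time_s: 15.83
tcp_pos: [0.5737, 0.2298, 0.3149]
ee_rot: [[-0.97, -0.245, 0.01], [-0.245, 0.97, 0.004], [-0.011, 0.002, -1.0]]
wrist_force: [0.6, -0.2, 0.2]
gripper_width: 1.004
gripper_force: 0.0
```

Emit:
drive_tool([
  [100,-5,-25,0,0,0,0],
  [100,-10,-35,0,0,0,0],
  [100,-10,-35,0,0,0,0],
  [100,-10,-35,0,0,0,0],
  [100,-10,-35,0,0,0,0],
])

```text
time_s: 16.25
tcp_pos: [0.5258, 0.0629, 0.3082]
ee_rot: [[-0.97, -0.245, 0.0], [-0.245, 0.97, 0.0], [-0.0, 0.0, -1.0]]
wrist_force: [0.8, -0.9, 0.0]
gripper_width: 0.998
gripper_force: 0.0
```

Emit:
drive_tool([
  [100,-5,-25,0,0,0,0],
  [100,0,-15,0,0,0,0],
  [100,0,0,0,0,0,0],
  [100,0,0,0,0,0,0],
  [100,0,0,0,0,0,0],
])

```text
time_s: 16.67
tcp_pos: [0.5217, 0.0246, 0.3081]
ee_rot: [[-0.97, -0.244, 0.0], [-0.244, 0.97, 0.0], [-0.0, 0.0, -1.0]]
wrist_force: [-0.3, 0.0, -0.0]
gripper_width: 1.001
gripper_force: 0.0
```

```bash
python3 v.py v4 | head -2;  python3 -c "
import numpy as np
H=np.load('H.npy')
q=H[(H[:,2]>.195)&(H[:,2]<.24)&(abs(H[:,1])<.1)&(H[:,0]>-.2)&(H[:,0]<.0)]
print(np.histogram(q[:,0],bins=np.arange(-.2,.005,.005))[0])"
```

```text
[0.5217 0.0246 0.3081] [-0.2443  0.9697  0.0002] 16.6667 [-0.3403  0.0204 -0.0405]
tcp in hook [-0.2512 -0.1858]
[ 14  20  16  17  19  27  34  30 216 168 146  32  30  28  33  28  29  29
  29  49 223 162 142  23  29  29  29  31  27  26 121 193 144 102  17  27
  26  33 107  80]
```

View pics/v4.png

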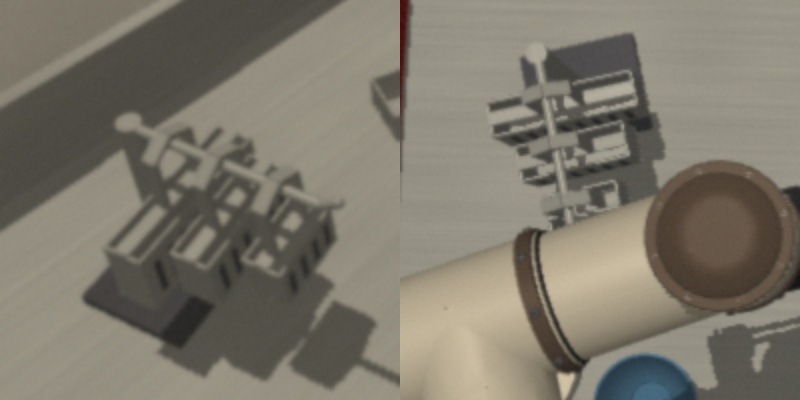

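All three hang in order, with loops at (165,145), (210,165) and (280,185) in the side crop, about -0.042, -0.094 and -0.153 on the prong. The robot is clear of them.

```bash
python3 -c "from station import *; print(finish_job())"
```

```text
the job is handed in; nothing more can be done
None
```

The medium and small strainers now hang in front of the largest, about 42, 94 and 153 mm out from the post's axis in order of size, and I handed the job in at about 17 s; the hand-in call returned no verdict.

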